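Push the airline stub into the push-fit port

TASK

Take the wider of the two metal tubes out of its holder and push it, bevelled end down, into the open bell-mouthed port of the air manifold, past the rubber seal until it is fully home on the bottom. Let go and leave it standing there; leave the thinner tube in its holder.

Things in the scene. Friction and masses are not known exactly. Their poses are not given: they have to be found in the camera images.
- wide_tube: Wider plain aluminium tube, 22 mm diameter, 140 mm long, about 80 g. Origin: centre of its lower end, z up its axis. The lowest 10 mm taper to 14 mm (the bevelled end, already down). Dark ring 54 to 57 mm above the lower end. Stands loose in a fixed round grey holder 52 mm across, 40 mm high, hole 32 mm deep (floor 8 mm above the bench); the 108 mm above it are free to grip.
- thin_tube: Thinner aluminium tube, 14 mm diameter, 140 mm long, otherwise alike. Origin: centre of its lower end, z up its axis. Stands in a holder of the same outer size, 0.11 m or more from the wide one; which of the two is on the left varies. It stays there.
- manifold: Air manifold fixed to the bench, origin under the middle of its dark base plate (66 mm in x, 150 mm in y, 8 mm thick). Two aluminium ports 77 mm apart along its y: the open bell-mouthed one (point collet_mouth, at y +35 mm) and a lower one, 56 mm high, closed by a stepped plug (at y -42 mm).
- collet_mouth (a point): Centre of the open port's rim, 66 mm above the bench, z up. The bell, 62 mm across, narrows inside from 52 mm to a 25 mm upright bore over 16 mm; flat bottom 54 mm below the rim. Sprung rubber seal lips 32 mm below the rim grip the tube: it rests on them with 39 mm in, and only a push of 10 to 20 N takes it on. Home, the tube stands 86 mm above the rim, its dark ring level with the rim.
Not all that is in view belongs to the job. What is shaped like the wide_tube but green is not meant.

How it is judged:
By the outcome, as a careful person would: the job done as asked, in the order asked, and still so for the second after the job is handed in, with the robot touching nothing.
It also fails if it takes over 40 s, if anything falls off the work surface, if the arm or the gripper's body presses on something with over 40 N, if the wrist force passes 120 N, or if a joint passes its speed limit or range.

ROBOT

A 6-joint arm with a two-finger parallel gripper is mounted at the origin on a cart in front of the work surface, level with it; the furniture and walls round the work are solid. World frame = base frame: x ahead of the robot, y to its left, z up, the work surface at z = 0. Lengths are in m, angles in rad, forces in N, time in s.
With the tool pointing down it reaches from about 0.375 to 0.9 m from the base axis. Payload 3.1 kg.
Tool frame: the origin (TCP) lies between the finger pads; the fingertips stand 8 mm ahead of it and the grasp point (between the pads) lies 11 mm behind it; z points along the fingers, y is the line along which they close (so a half turn about z gives the same grasp; the last joint's range is limited). The gripper opens to 85 mm and grips with 20 to 120 N. Pads are 22 mm wide; open, the fingers measure 114 mm over their backs; the gripper's body (76 mm by 85 mm) begins 54 mm behind the grasp point. The pads swing forward as they close: fully open they stand 13 mm farther back than shut.
Start: joints at [-0.178, 0.527, 1.433, -0, 1.181, -0.178], TCP at [0.625, 0, 0.239] pointing down, gripper open.
Joint ranges: [-3.08, 3.08], [-0.75, 2.2], [0.22, 2.44], [-1.43, 4.57], [0, 2.65], [-2.85, 2.85]. Speed limits (rad/s): [2.79, 2.79, 3.14, 3.14, 3.14, 3.14].

INTERFACE

Orientations are given as a unit quaternion [x, y, z, w].
In Python, from station import readout, cams, sign_off gives the robot as it stands.
- The arm moves only by the tool send_rows, never from a script. Its argument "commands" is text: rows parted by semicolons, each of 5 numbers parted by spaces: the finger opening in mm, from 0 to 85.4, then the shift along the tool's x, y, z each as a share of 0.02 m, from -1 to 1, then the turn about the tool's z as a share of 4 degrees, from -1 to 1. In form: grip dx dy dz spin; .... A call has 1 to 20 rows; each row shifts and turns the commanded pose from where the row before left it, along the tool's axes as they then stand; what a row does not reach is not made up. A row lasts 1/12 s, in which the tool goes at most 41.7 mm and 7.16 degrees, less where a joint would pass 70% of its speed; a pose out of reach is approached as far as the arm can. A call with a number of a shift or a turn outside -1 to 1 is refused whole. A call with a gripper value outside its range is refused whole. The fingers move at their own pace and stop on an object; "grip_force" is the grip in N (left out, the last holds). Time passes only in rows, so rows that do not move let the fingers close. It gives the time, the measured TCP pose, the force, the opening and the grip force at its end, in the units of the state.
- readout.sense(): the state, without advancing time (a new reading comes with each control period).
- cams.snapshot(name): name is "scene" or "side" or "wrist"; returns a dict with "pixels" (480x640x3 uint8, red, green, blue), "intrinsics" (3x3 intrinsics, pixels), "eye" and "rotation" of the camera in the world. Camera axes: x right, y down, z forward; pixel columns grow to the right and rows downward; lengths in m; the calibration is good to about 2 mm. A picture is of the moment at which its call begins. There is no depth.
- sign_off(): hands the job in; it is judged then, once.
The state is a dict: "t": time; "q": joint angles; "qd": joint speeds; "tau": joint torques, N m; "tcp_pos": TCP position; "tool_rot": TCP orientation; "force": force on the tool from outside, world axes, zero at the start; "ft_torque": the same for the moment, N m; "finger_gap": opening from 0.0 (shut) to 1.0 (fully open); "gripper_force": force on a finger pad.
Only numpy, scipy, OpenCV 4.12 (cv2) and the standard library are available. Lean on these libraries where they do the work, as an engineer would, in place of code of your own. Each camera call takes 0.05 s, during which the arm holds its last target. There are 200 camera calls.

## Working session

There is one attempt and no reset: what is moved stays moved. The work goes in short steps, Python scripts to look and compute and a tool call to move; the robot and the scene stay as the last step left them, time stands still between calls to the robot, and variables do not carry over. Pictures are saved under pics/ and viewed, at most 10 in all, crops included, and the job is handed in when it is done.

Besides the shell and the picture viewer there is one more tool, called after "Request:" as name(argument=value, ...) on one line, values as JSON. send_rows: Moves the arm, as the interface text tells. Its arguments: {"type":"object","properties":{"commands":{"type":"string"},"grip_force":{"type":"number"}},"required":["commands"]}

```bash
mkdir -p pics
cat > h.py <<'E'
import numpy as np, cv2
from station import readout, cams, sign_off
def snap(n,f=None):
    s=cams.snapshot(n)
    if f: cv2.imwrite('pics/'+f, s['pixels'][:,:,::-1]); np.savez('pics/'+f[:-4],**s)
    return s
def ray(s,uv):
    d=np.array(s['rotation'])@np.linalg.inv(s['intrinsics'])@np.array([uv[0],uv[1],1.]); return np.array(s['eye']),d/np.linalg.norm(d)
def plane(s,uv,z):
    e,d=ray(s,uv); return e+d*(z-e[2])/d[2]
def tri(*sv):
    A=np.zeros((3,3));b=np.zeros(3);L=[]
    for s,uv in sv:
        e,d=ray(s,uv);P=np.eye(3)-np.outer(d,d);A+=P;b+=P@e;L.append((P,e))
    x=np.linalg.solve(A,b); return x,[np.linalg.norm(P@(x-e)) for P,e in L]
def proj(s,p):
    c=np.array(s['intrinsics'])@(np.array(s['rotation']).T@(np.array(p)-s['eye'])); return c[:2]/c[2]
E
python3 - <<'E'
from h import *
a=[snap(n,n+'0.png') for n in('scene','side','wrist')]
for s in a: print(s['eye'],np.array(s['rotation'])[:,2],s['intrinsics'][0][0])
cv2.imwrite('pics/all0.png',cv2.resize(np.vstack([np.hstack([a[0]['pixels'],a[1]['pixels']])])[:,:,::-1],(800,300)))
print(readout.sense())
E
```

```text
Traceback (most recent call last):
IndexError: too many indices for array: array is 1-dimensional, but 2 were indexed
```

View pics/scene0.png

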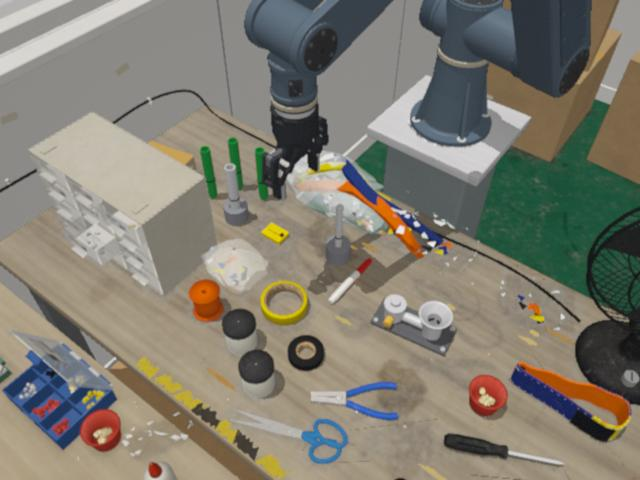

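View pics/side0.png

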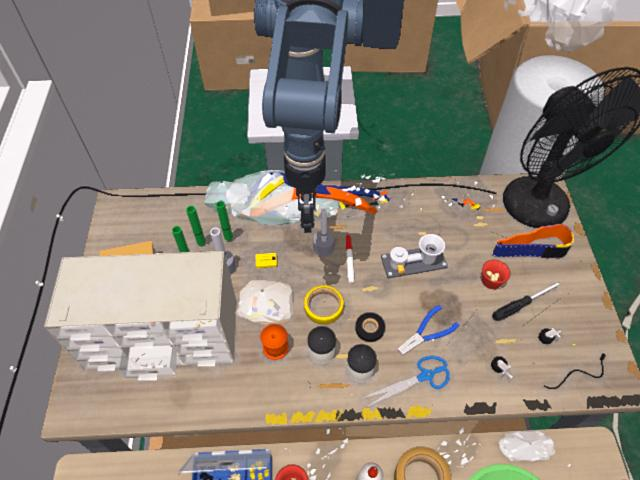

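The scene view shows two aluminium tubes in grey holders, at (232,190) and (339,225). Three green tubes stand at (208,172), (234,163) and (262,173), and the manifold's bell is at (435,318). The side view shows the same tubes at (218,245) and (323,232), with the bell at (432,243).

```bash
sed -i "s/^def snap/from scipy.spatial.transform import Rotation as R\ndef snap/; s/    if f:/    r=np.array(s['rotation'],float); s['rotation']=r if r.ndim==2 else R.from_quat(r).as_matrix()\n    if f:/" h.py
sed -i '/^def ray/i def load(f): return dict(np.load("pics/"+f+".npz"))' h.py
python3 - <<'E'
from h import *
s0=cams.snapshot('scene');print({k:np.shape(v) for k,v in s0.items()}, s0['rotation'])
a=[snap(n,n+'0.png') for n in('scene','side','wrist')]
for s in a: print(s['eye'],s['rotation'][:,2],s['intrinsics'][0][0])
c=lambda s,x,y,w,h:cv2.resize(s['pixels'][y:y+h,x:x+w,::-1],(400,300),interpolation=cv2.INTER_CUBIC)
cv2.imwrite('pics/crop0.png',np.vstack([np.hstack([c(a[0],200,150,160,120),c(a[0],360,270,120,90)]),np.hstack([c(a[1],190,180,160,120),c(a[1],360,210,120,90)])]))
print(readout.sense()['tcp_pos'],readout.sense()['tool_rot'])
for n,uv0,uv1 in(('L',(236,215),(227,262)),('R',(339,252),(323,243)),('bell',(436,318),(432,243))):
    print(n,tri((a[0],uv0),(a[1],uv1)))
E
```

```text
{'pixels': (480, 640, 3), 'intrinsics': (3, 3), 'eye': (3,), 'rotation': (4,)} [ 0.41566068  0.83680039 -0.31608715 -0.16456073]
[1.2079463  0.48836377 0.95761301] [-0.53817896 -0.39220084 -0.74601737] 600.4845769406029
[ 1.31493185e+00 -5.67979901e-04  1.13147285e+00] [-0.57191763  0.02727463 -0.8198575 ] 555.9020003573464
[0.62534454 0.07483909 0.37318088] [-3.76817045e-04 -2.94353141e-01 -9.55696650e-01] 400.8594875445469
[6.24821393e-01 4.98608636e-05 2.39062407e-01] [ 7.07104252e-01  7.07109258e-01 -1.57795610e-04 -2.20721927e-04]
L (array([ 0.59914644, -0.19100949,  0.02691203]), [np.float64(0.004376696596364774), np.float64(0.004376696596364774)])
R (array([0.54060211, 0.03828917, 0.00977236]), [np.float64(0.0010933016542328522), np.float64(0.0010933016542328412)])
bell (array([0.59201053, 0.29101563, 0.06013892]), [np.float64(0.003906198610089372), np.float64(0.0039061986100893597)])
```

View pics/crop0.png

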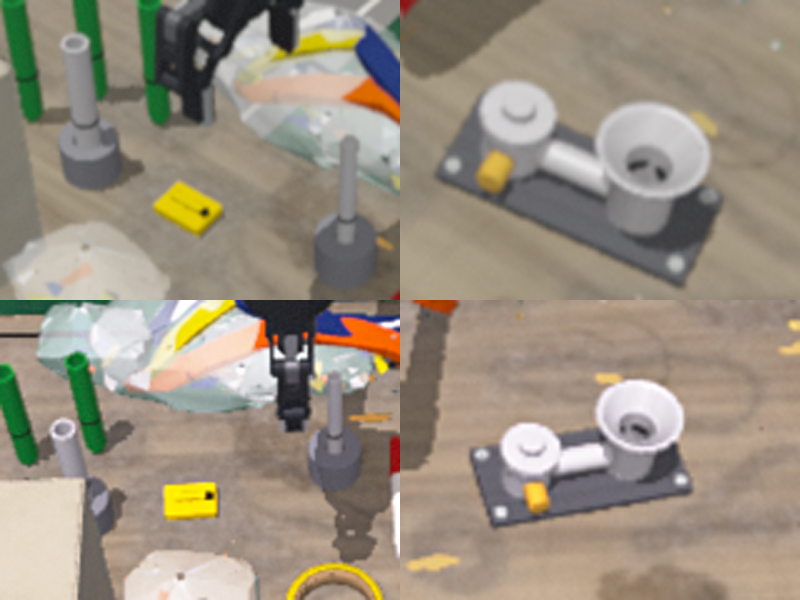

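View pics/wrist0.png

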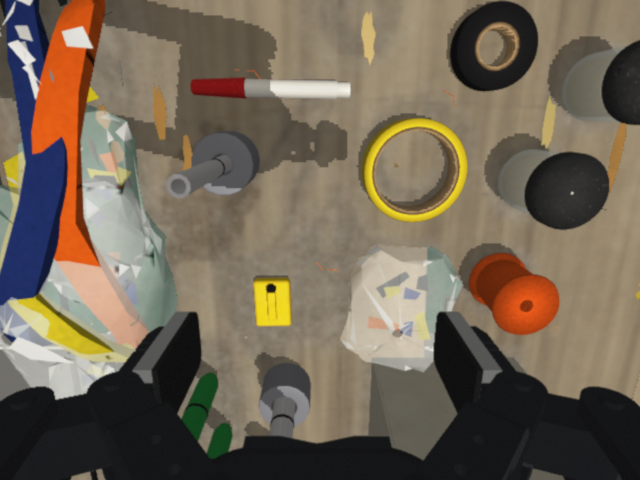

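Candidates: the aluminium tube at scene (230,167), the aluminium tube at scene (339,207), and the green tubes at (208,172), (234,163) and (262,173). The crop shows the left aluminium tube is clearly wider (bore visible, about 28 px against 18 px), so that is the wide_tube. Next I'll measure it along with the obstacles around it.

Run:
```python
from h import *
a,b=load('scene0'),load('side0')
P=dict(wtop=((230.4,166.8),(215.6,231.3)),ttop=((339.5,206.5),(324,211.5)),bell=((435.6,314.1),(432,244.8)),plug=((395,301),(400,253)),
 cabBackTop=((211,184),(223,254)),cabFrontTop=((163,206),(223,310)),gR=((260,150),(222,204)),gM=((233,141),(192.5,208)),gL=((206,149),(178,229)))
for n,(u,v) in P.items():
    x,e=tri((a,u),(b,v)); print(n,x.round(4),np.round(e[0],4))
s=readout.sense();print(s['t'],s['force'])
w=load('wrist0');print(w['rotation'].round(3))
```

```text
wtop [ 0.5929 -0.1988  0.1503] 0.0004
ttop [0.5502 0.0401 0.1504] 0.0007
bell [0.5968 0.2887 0.0685] 0.001
plug [0.6108 0.2131 0.0604] 0.0006
cabBackTop [ 0.6682 -0.1755  0.1725] 0.0005
cabFrontTop [ 0.8038 -0.1623  0.2133] 0.0154
gR [ 0.5138 -0.1897  0.146 ] 0.0003
gM [ 0.5232 -0.2557  0.1447] 0.0014
gL [ 0.5769 -0.2835  0.1425] 0.0002
0.35 [-0.25065936  0.02551008  0.4510921 ]
[[ 1.     0.001 -0.   ]
 [ 0.    -0.956 -0.294]
 [-0.001  0.294 -0.956]]
```

Request:
send_rows(commands="85 -0.8 -0.4 0 0;85 -1 -0.4 0 0;85 -1 -0.4 0 0;85 -1 -0.4 0 0;85 -1 0 0 0;85 -0.2 0 0 0;85 0 0 0 0;85 0 0 0 0;85 0 0 0 0")

```text
t: 1.1
tcp_pos: [0.593, -0.0989, 0.2392]
tool_rot: [0.707, 0.707, 0.0, -0.0]
force: [-0.4, 0.3, -0.1]
finger_gap: 0.991
gripper_force: 0.0
```

Run:
```python
from h import *
s=snap('wrist','wrist1.png');print(readout.sense()['tcp_pos'],proj(s,(.593,-.199,.149)))
```

```text
[ 0.59303962 -0.0987982   0.23925351] [315.84492557 393.24744384]
```

View pics/wrist1.png

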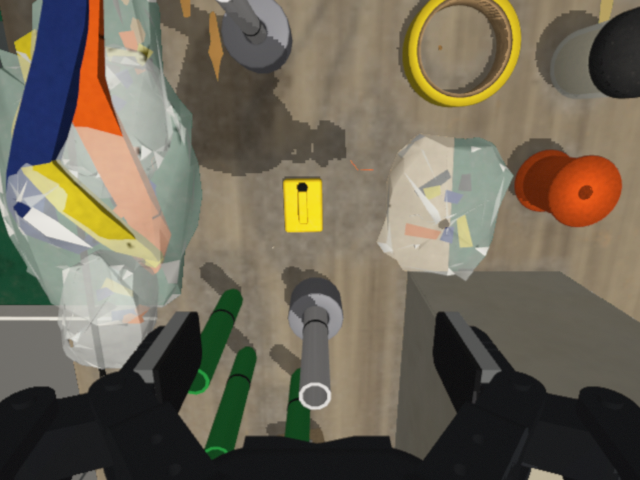

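The wrist view shows the wide tube's rim at (315,396), 3 px from the prediction. The cabinet is to its right at x>410, and the green tubes are to its left and below.

Run:
```python
from h import *
s=load('wrist1');p=s['pixels']
m=(p.min(2)>165).astype(np.uint8); m[:370]=0;m[425:]=0;m[:,:290]=0;m[:,340:]=0
c=np.argwhere(m)[:,::-1];(u,v),ax,_=cv2.fitEllipse(cv2.convexHull(c.astype(np.int32)))
print(u,v,ax,len(c))
a,b=load('scene0'),load('side0')
print(tri((a,(230.4,166.8)),(b,(215.6,231.3)),(s,(u,v))),plane(s,(u,v),.148))
```

```text
314.6656799316406 395.6038513183594 (26.78367042541504, 31.733848571777344) 275
(array([ 0.59249757, -0.1991984 ,  0.1501511 ]), [np.float64(0.00023726891434619897), np.float64(0.0007157170301435641), np.float64(0.0006510525386285398)]) [ 0.59221141 -0.20164374  0.148     ]
```

Request:
send_rows(commands="55 -0.6 -0.03 0 0;55 -1 0 0 0;55 -1 0 0 0;55 -1 0 0 0;55 -1 0 0 0;55 -0.46 0 0 0;55 0 0 0 0;55 0 0 0.5 0;55 0 0 1 0;55 0 0 1 0;55 0 0 0.5 0;55 0 0 0 0;55 0 0 0 0")

```text
t: 2.23
tcp_pos: [0.5921, -0.2, 0.1786]
tool_rot: [0.707, 0.708, -0.0, -0.001]
force: [-0.1, 0.2, -0.8]
finger_gap: 0.646
gripper_force: 0.0
```

Request:
send_rows(commands="55 0 0 0.8 0;55 0 0 0.8 0;55 0 0 0.8 0;55 0 0 0.8 0;55 0 0 0.65 0;55 0 0 0 0;55 0 0 0 0")

```text
t: 2.82
tcp_pos: [0.5928, -0.2011, 0.1029]
tool_rot: [0.707, 0.707, 0.0, 0.0]
force: [0.4, -0.0, -0.3]
finger_gap: 0.644
gripper_force: 0.0
```

Run:
```python
from h import *
s=snap('wrist','wrist2.png');b=snap('side');a=snap('scene')
c=lambda s,x,y,w,h:cv2.resize(s['pixels'][y:y+h,x:x+w,::-1],(400,300),interpolation=cv2.INTER_CUBIC)
cv2.imwrite('pics/g1.png',np.hstack([c(a,170,110,160,120),c(s,0,0,640,480)]))
z=readout.sense();print(z['tcp_pos'],z['force'])
```

```text
[ 0.59352319 -0.20160788  0.10398009] [0.03976267 0.06021835 0.53350341]
```

View pics/g1.png

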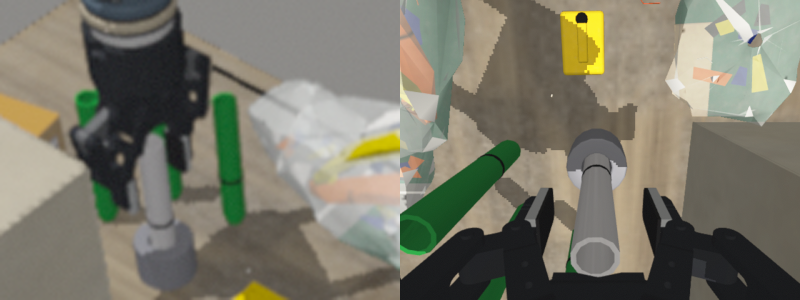

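The fingers stand either side of the wide tube, with the rim at about (598,255) in the right panel. I'll close and lift.

Request:
send_rows(commands="18 0 0 0 0;18 0 0 0 0;18 0 0 0 0;18 0 0 0 0;18 0 0 0 0;18 0 0 0 0;18 0 0 0 0;18 0 0 0 0;18 0 0 0 0", grip_force=80)

```text
t: 3.72
tcp_pos: [0.5924, -0.2014, 0.1033]
tool_rot: [0.707, 0.707, -0.0, 0.0]
force: [-1.0, 0.2, 6.0]
finger_gap: 0.238
gripper_force: 77.9
```

Request:
send_rows(commands="18 0 0 -0.3 0;18 0 0 -0.6 0;18 0 0 -0.8 0;18 0 0 -0.8 0;18 0 0 -0.8 0;18 0 0 -0.8 0;18 0 0 -0.8 0;18 0 0 -0.8 0;18 0 0 -0.8 0;18 0 0 -0.5 0;18 0 0 0 0;18 0 0 0 0")

```text
t: 4.72
tcp_pos: [0.5925, -0.2012, 0.2429]
tool_rot: [0.707, 0.707, 0.0, 0.001]
force: [-0.2, -0.2, -1.7]
finger_gap: 0.239
gripper_force: 78.3
```

Request:
send_rows(commands="18 0 0 -0.5 0;18 0 0 -0.8 0;18 0.3 0 -0.7 0;18 0.7 0 0 0;18 1 0 0 0;18 1 0 0 0;18 1 0 0 0;18 1 0 0 0;18 1 0 0 0;18 1 0 0 0;18 1 0 0 0;18 1 0 0 0;18 1 0 0 0;18 1 0 0 0;18 1 0 0 0;18 1 0 0 0;18 1 0 0 0;18 1 0 0 0;18 1 0 0 0;18 1 0 0 0")

```text
t: 6.38
tcp_pos: [0.5909, 0.1407, 0.2809]
tool_rot: [0.707, 0.707, -0.001, -0.001]
force: [1.1, -0.6, -0.2]
finger_gap: 0.234
gripper_force: 78.3
```

Request:
send_rows(commands="18 1 0 0 0;18 0.7 0 0 0;18 0.3 0 0 0;18 0 0 0 0;18 0 0 0 0;18 0 0 0 0")

```text
t: 6.88
tcp_pos: [0.5923, 0.178, 0.2821]
tool_rot: [0.707, 0.707, -0.0, 0.0]
force: [0.2, -1.3, -1.0]
finger_gap: 0.242
gripper_force: 78.3
```

Run:
```python
from h import *
s=snap('wrist','wrist3.png');a=snap('scene','scene3.png');b=snap('side','side3.png')
z=readout.sense();print(z['tcp_pos'],z['force'],proj(s,(.597,.289,.066)),proj(a,(.597,.289,.066)))
cv2.imwrite('pics/c3.png',np.hstack([cv2.resize(s['pixels'][:,:,::-1],(400,300)),cv2.resize(a['pixels'][180:360,320:560,::-1],(400,300))]))
```

```text
[0.59252142 0.17779937 0.28231867] [ 0.60828373 -0.61034807 -1.3158833 ] [322.06459548  70.20445293] [435.20480728 315.53867281]
```

View pics/c3.png

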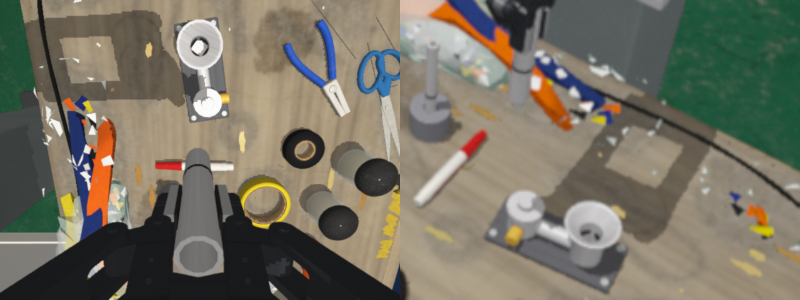

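The left panel (wrist) shows the bell's rim at full-image (317,72) and the held tube pointing straight down, with its lower end near (317,245). The right panel shows the tube vertical in the grip. I'll now fit the rim circle in the three views.

```bash
cat > bell.py <<'E'
from h import *
from scipy.optimize import least_squares
def outline(s,c,r,thr):
    p=s['pixels'].astype(int); m=((p.min(2)>thr)&(p.max(2)-p.min(2)<22)).astype(np.uint8)
    k=np.zeros_like(m);cv2.circle(k,(int(c[0]),int(c[1])),int(r),1,-1);m&=k
    cs,_=cv2.findContours(m,cv2.RETR_EXTERNAL,cv2.CHAIN_APPROX_NONE)
    return cv2.convexHull(max(cs,key=cv2.contourArea))[:,0].astype(float)
V={'wrist3':((317,72),55,130),'scene0':((435.6,314),24,150),'side0':((432,244.8),20,150)}
H={}
for n,(c,r,t) in V.items():
    s=load(n);h=outline(s,c,r,t)
    for z in(.066,):
        q=np.array([plane(s,u,z)[:2] for u in h])
        f=least_squares(lambda x:np.hypot(q[:,0]-x[0],q[:,1]-x[1])-x[2],[.597,.289,.031],loss='soft_l1',f_scale=.0007)
        f2=least_squares(lambda x:np.hypot(q[:,0]-x[0],q[:,1]-x[1])-.031,[.597,.289],loss='soft_l1',f_scale=.0007)
        print(n,len(h),h.min(0),h.max(0),f.x.round(4),f2.x.round(4),f.cost)
    H[n]=(s,proj(s,(*f.x[:2],.066)))
x,e=tri(*H.values());print('tri',x.round(4),np.round(e,4))
x,e=tri(H['wrist3'],H['scene0']);print('tri',x.round(4),np.round(e,4))
E
python3 bell.py
```

```text
wrist3 24 [282.  31.] [356. 126.] [0.5941 0.2871 0.0313] [0.5943 0.2872] 5.1558495743584655e-05
scene0 20 [411. 300.] [452. 329.] [0.6002 0.2828 0.0359] [0.5965 0.2861] 2.738403908367045e-05
side0 16 [419. 234.] [444. 255.] [0.5948 0.2883 0.0307] [0.5947 0.2883] 2.119719441611661e-06
tri [0.5963 0.2859 0.0658] [0.0025 0.0047 0.0026]
tri [0.5955 0.2846 0.0614] [0.0032 0.0032]
```

Request:
send_rows(commands="18 0.5 0.11 0 0;18 1 0 0 0;18 1 0 0 0;18 1 0 0 0;18 1 0 0 0;18 0.7 0 0 0;18 0.28 0 0 0;18 0 0 0.4 0;18 0 0 0.9 0;18 0 0 0.9 0;18 0 0 0.9 0;18 0 0 0.9 0;18 0 0 0.6 0;18 0 0 0.25 0;18 0 0 0 0;18 0 0 0 0;18 0 0 0 0")

```text
t: 8.45
tcp_pos: [0.5955, 0.2885, 0.1865]
tool_rot: [0.707, 0.707, 0.001, 0.001]
force: [-0.1, -0.3, -1.4]
finger_gap: 0.236
gripper_force: 78.3
```

Run:
```python
from h import *
s=snap('wrist','wrist4.png');a=snap('scene','scene4.png');b=snap('side','side4.png')
z=readout.sense();t=np.array(z['tcp_pos']);print(t,z['force'])
zb=t[2]-.103+.008
for n,i in(('w',s),('a',a),('b',b)):
  print(n,[proj(i,(t[0],t[1],zz)).round(1) for zz in(zb,zb+.0555,zb+.14)], 'bell',proj(i,(.5945,.2875,.066)).round(1))
c=lambda s,x,y,w,h:cv2.resize(s['pixels'][y:y+h,x:x+w,::-1],(400,300),interpolation=cv2.INTER_CUBIC)
cv2.imwrite('pics/c4.png',np.vstack([np.hstack([c(a,400,230,120,90),c(b,380,170,120,90)]),np.hstack([c(s,220,200,240,180),c(s,0,0,640,480)])]))
```

```text
[0.59521651 0.28864284 0.18655111] [-0.12805566  0.25369485 -1.58098842]
w [array([315.1, 247.3]), array([314.9, 283.9]), array([314.2, 409.2])] bell [314.1 237. ]
a [array([437.7, 306.5]), array([442.7, 287.5]), array([451.2, 255.3])] bell [435.2 314.2]
b [array([433.5, 238.1]), array([437.5, 223.6]), array([444.4, 199.3])] bell [431.1 244.2]
```

View pics/c4.png

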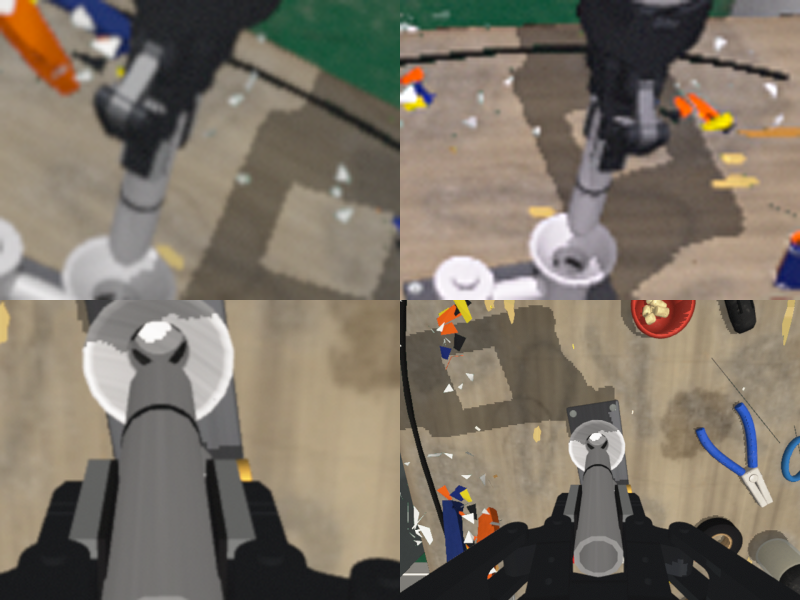

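Top panels: the tube is upright over the bell. In the wrist crop (lower left) the tip's far edge is at about (317,237), matching the TCP prediction, and the bell spans x 270–359. I'll refit the bell from here.

Run:
```python
from h import *
from scipy.optimize import least_squares
s=load('wrist4');g=cv2.cvtColor(s['pixels'],cv2.COLOR_RGB2HSV)
m=((g[...,1]<22)&(g[...,2]>140)).astype(np.uint8);k=np.zeros_like(m);cv2.circle(k,(314,237),55,1,-1);m&=k
m[255:]=0
h=cv2.convexHull(np.argwhere(m)[:,::-1].astype(np.int32))[:,0]
q=np.array([plane(s,u,.066)[:2] for u in h if u[1]<254])
for r in(.031,None):
  f=least_squares(lambda x:np.hypot(q[:,0]-x[0],q[:,1]-x[1])-(r or x[2]),[.595,.288,.031],loss='soft_l1',f_scale=.0007)
  print(f.x,np.abs(f.fun).round(4).max(),len(q))
# tube edges near the ring and near the tip (image columns)
p=cv2.cvtColor(s['pixels'],cv2.COLOR_RGB2GRAY).astype(int)
for v in(262,300): print(v,p[v,275:360:1].tolist())
```

```text
[0.59481545 0.2864902  0.031     ] 0.0016 22
[0.59497896 0.28765773 0.02998764] 0.0003 22
262 [155, 155, 156, 161, 193, 223, 240, 248, 247, 240, 231, 221, 214, 208, 206, 205, 205, 205, 204, 203, 197, 153, 110, 101, 103, 105, 106, 106, 107, 108, 108, 110, 110, 108, 106, 94, 84, 80, 77, 75, 74, 74, 74, 73, 74, 76, 81, 91, 101, 108, 110, 111, 112, 110, 110, 108, 109, 109, 108, 107, 110, 142, 177, 189, 192, 194, 199, 205, 215, 223, 229, 236, 237, 233, 215, 165, 123, 111, 111, 111, 111, 112, 111, 110, 110]
300 [97, 98, 97, 97, 97, 97, 97, 97, 98, 94, 66, 32, 24, 22, 22, 32, 79, 100, 103, 104, 105, 106, 108, 109, 109, 110, 109, 110, 112, 114, 113, 112, 112, 112, 112, 113, 111, 113, 113, 115, 116, 115, 116, 115, 114, 112, 111, 112, 112, 113, 112, 112, 112, 112, 112, 111, 112, 111, 109, 110, 108, 109, 109, 108, 106, 105, 105, 105, 74, 31, 20, 22, 24, 38, 79, 95, 98, 97, 97, 98, 96, 98, 97, 97, 97]
```

Request:
send_rows(commands="18 -0.05 -0.04 0 0;18 0 0 0.3 0;18 0 0 0.4 0;18 0 0 0.4 0;18 0 0 0.3 0;18 0 0 0.2 0;18 0 0 0.2 0;18 0 0 0 0;18 0 0 0 0")

```text
t: 9.35
tcp_pos: [0.5937, 0.2874, 0.1489]
tool_rot: [0.707, 0.707, -0.0, -0.0]
force: [0.0, 0.8, -1.7]
finger_gap: 0.237
gripper_force: 78.3
```

Request:
send_rows(commands="18 0 0 0.2 0;18 0 0 0.2 0;18 0 0 0.2 0;18 0 0 0.2 0;18 0 0 0.2 0;18 0 0 0.2 0;18 0 0 0 0;18 0 0 0 0")

```text
t: 10.02
tcp_pos: [0.594, 0.2876, 0.125]
tool_rot: [0.707, 0.707, 0.0, -0.0]
force: [1.0, 0.5, -1.8]
finger_gap: 0.235
gripper_force: 78.5
```

In the bore without contact. Now pressing through the seal.

Request:
send_rows(commands="18 0 0 0.1 0;18 0 0 0.1 0;18 0 0 0.1 0;18 0 0 0.1 0;18 0 0 0.1 0;18 0 0 0.1 0;18 0 0 0 0")

```text
t: 10.6
tcp_pos: [0.5945, 0.2877, 0.1138]
tool_rot: [0.707, 0.707, 0.001, 0.0]
force: [0.9, 2.2, 1.7]
finger_gap: 0.241
gripper_force: 78.8
```

Request:
send_rows(commands="18 0 0 0.1 0;18 0 0 0.1 0;18 0 0 0.08 0;18 0 0 0 0")

```text
t: 10.93
tcp_pos: [0.5942, 0.2875, 0.1074]
tool_rot: [0.707, 0.707, 0.0, 0.0]
force: [1.6, 1.6, 2.2]
finger_gap: 0.237
gripper_force: 78.7
```

Request:
send_rows(commands="18 0 0 0.06 0;18 0 0 0.05 0;18 0 0 0 0")

```text
t: 11.18
tcp_pos: [0.5943, 0.2877, 0.1072]
tool_rot: [0.707, 0.707, 0.001, 0.0]
force: [-0.4, 1.0, 11.9]
finger_gap: 0.237
gripper_force: 80.1
```

Request:
send_rows(commands="18 0 0 0.05 0;18 0 0 0.05 0;18 0 0 0 0")

```text
t: 11.43
tcp_pos: [0.5945, 0.2878, 0.1072]
tool_rot: [0.707, 0.707, 0.001, 0.0]
force: [-3.6, 0.7, 21.2]
finger_gap: 0.239
gripper_force: 81.2
```

Run:
```python
from h import *
a=snap('scene','scene5.png');b=snap('side','side5.png')
z=readout.sense();print(z['tcp_pos'],z['force'])
c=lambda s,x,y,w,h:cv2.resize(s['pixels'][y:y+h,x:x+w,::-1],(400,300),interpolation=cv2.INTER_CUBIC)
cv2.imwrite('pics/c5.png',np.hstack([c(a,390,250,100,75),c(b,390,190,100,75)]))
```

```text
[0.59442118 0.28778295 0.10714368] [-3.08112603 -0.35991023 19.96701772]
```

View pics/c5.png

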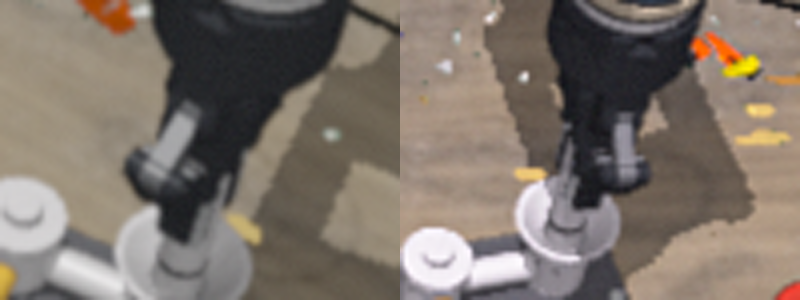

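Hard stop at TCP z 0.107, which is the computed home height, with the force rising to 21 N. In both crops the dark ring sits inside the bell mouth, at (182,272) in the left and (568,222) in the right. I'll ease off, open and retreat.

Request:
send_rows(commands="18 0 0 -0.08 0;18 0 0 0 0;30 0 0 0 0;40 0 0 0 0;50 0 0 0 0;50 0 0 0 0;50 0 0 0 0;50 0 0 0 0;50 0 0 0 0")

```text
t: 12.28
tcp_pos: [0.5936, 0.2873, 0.1047]
tool_rot: [0.707, 0.707, -0.0, -0.0]
force: [-0.8, -0.1, 0.1]
finger_gap: 0.585
gripper_force: 0.0
```

Request:
send_rows(commands="50 0 0 -0.3 0;50 0 0 -0.6 0;50 0 0 -0.8 0;50 0 0 -0.8 0;50 0 0 -0.8 0;50 0 0 -0.8 0;50 0 0 -0.8 0;50 0 0 -0.8 0;50 -0.8 0 0 0;50 -1 0 0 0;50 -1 0 0 0;50 -1 0 0 0;50 -1 0 0 0;50 -0.5 0 0 0;50 0 0 0 0;50 0 0 0 0")

```text
t: 13.62
tcp_pos: [0.5938, 0.1809, 0.2192]
tool_rot: [0.708, 0.707, 0.0, -0.0]
force: [-0.1, -0.1, -0.2]
finger_gap: 0.583
gripper_force: 0.0
```

Run:
```python
from h import *
a=snap('scene','scene6.png');b=snap('side','side6.png');w=snap('wrist','wrist6.png')
z=readout.sense();print(z['t'],z['tcp_pos'],z['force'])
for s in(a,b): print([proj(s,(.5945,.288,q)).round(1) for q in(.0675,.152,.167)])
c=lambda s,x,y,w,h:cv2.resize(s['pixels'][y:y+h,x:x+w,::-1],(400,300),interpolation=cv2.INTER_CUBIC)
cv2.imwrite('pics/c6.png',np.vstack([np.hstack([c(a,390,250,100,75),c(b,390,190,100,75)]),np.hstack([c(w,0,0,640,480),c(a,200,120,320,240)])]))
```

```text
13.7667 [0.59369914 0.18233304 0.2191037 ] [-0.25303927  0.53439011 -0.30924365]
[array([435.5, 313.9]), array([443.1, 285.2]), array([444.5, 279.8])]
[array([431.5, 243.8]), array([437.6, 222. ]), array([438.7, 217.9])]
```

View pics/c6.png

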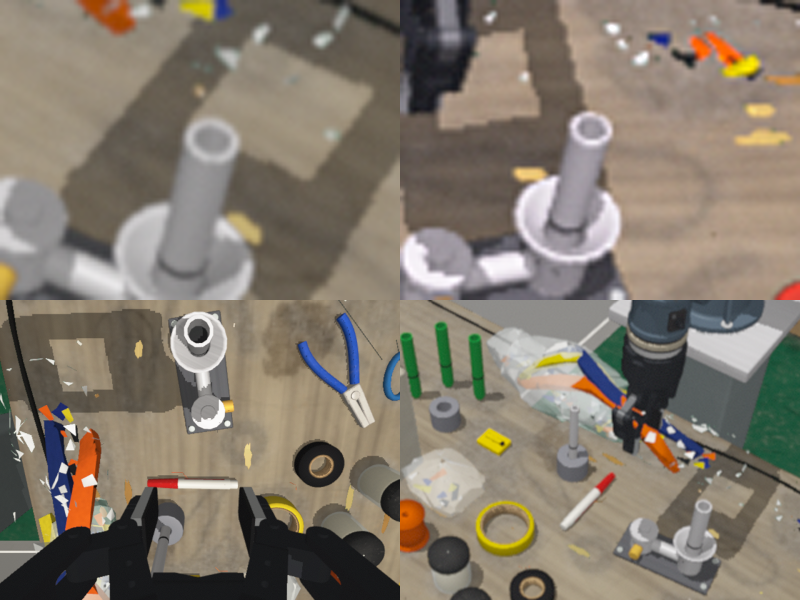

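The tube stands free in the bell. Its top is at scene (443,285) and side (438,222), which matches the predicted home height of 0.152 to within a pixel. The thin tube is still in its holder, so I'm handing in.

```bash
python3 -c "
from station import sign_off
print(sign_off())"
```

```text
the job is handed in; nothing more can be done
None
```

The wide tube is fully home in the bell-mouthed port and standing released, the thin tube is still in its holder, and the job was handed in at about 14 s.

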